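Open the touch-latch stamp cupboard with a fingertip

TASK

On the stamp-sorting table stand two small handleless cupboards with push-to-open doors. Open the wider one, whose door is hinged on the left as the robot faces it: press its door near the free edge until the catch lets go, take the fingers away so that the spring sets the door ajar by itself, then reach behind the free edge and push the door wide open, until it stands square to the cupboard. Only touch the door, never take it between the fingers; keep the narrow cupboard shut and leave everything else on the table where it stands.

Things in the scene. Friction and masses are not known exactly. Their poses are not given: they have to be found in the camera images.
- wide: the wider of the two cupboards, fixed: light wood carcass 160 deep (x) x 170 wide (y) x 160 high, plain white handleless door over its whole front. Origin: centre of its underside; x points from the door to the back, y to its left side seen from the robot, z up. Turned by up to 0.18 rad about the vertical. Striker and spring plunger sit behind the door 45 mm above the table; the door's inner side is bare above 70 mm.
- wide_door (a joint): angle of the wide door, rad: about 0 shut, grows as the free edge swings out towards the robot, 1.57 square to the cupboard, stop at 1.75. Touch latch: pressed in 3 to 5 mm the catch lets go; once the fingers leave, a spring swings it to about 0.5 in half a second. From there it moves freely against slight friction (0.05 N m), stays where left, and does not latch again.
- wide_hinge (a point): point on the vertical hinge axis of the wide door, 80 mm above the table, in mid-thickness of the panel (94 mm in front of and 85 mm to the left of the cupboard's origin). Fixed; its axes are the cupboard's.
- wide_door_mid (a point): centre of the wide door, an upright panel 168 wide, 154 high (3 to 157 above the table), 16 thick, hinged on the left, free edge on the right, 6 mm slit behind it. Turns with the door: x through the panel from outer to inner face (+-8 mm), y along the panel towards the hinge (hinge axis at +84 mm, free edge at -84 mm), z up (+-77 mm).
- wide_door_press (a point): a good place to press: on the outer face of the wide door, 35 mm from its free edge (133 mm from the hinge axis) and 120 mm above the table; moves with the door, same axes. Here about 3 N (more nearer the hinge) releases the catch; 5 mm in is a firm stop.
- wide_door_edge (a point): on the free edge of the wide door (168 mm from the hinge axis), mid-thickness, 120 mm above the table; moves with the door, same axes.
- narrow: the other, narrower cupboard of the same make, 160 deep x 115 wide x 160 high, door hinged on its right side; must stay shut. Origin: centre of its underside, axes as for the wide one. The two may stand either way round, with at least 0.1 m between them.
- narrow_door (a joint): door of the narrow cupboard, same touch latch; rad, about 0 shut, grows as it opens.
- yellow_tub: loose yellow plastic tub of stamps, 80 x 100 x 50 high, in front of the narrow cupboard; origin centre of underside, as for all the following; leave alone
- brown_basket: loose brown tub of stamps, 120 x 90 x 50 high, to the right of the cupboards; leave alone
- blue_box: loose dark blue box of stamps, 130 x 100 x 70 high, to the left of the cupboards; leave alone
- glue: loose small bottle of glue, 38 diameter, 110 high, standing close beside the left (hinge) side of the wide cupboard; leave alone
- loupe: loose black stand magnifier, 46 diameter, 39 high, on top of the narrow cupboard; leave alone
- envelopes: loose stack of envelopes 70 x 110 x 16 high on top of the wide cupboard, in its rear half (at least 60 mm behind the front of the carcass); leave alone
- tweezers: loose steel tweezers 120 long, 6 high, lying on the table close to the right side of the narrow cupboard; leave alone
Not all that is in view belongs to the job. What is shaped like the narrow but turquoise is not meant.

How it is judged:
On the way, in this order (a step that is already met when the one before it is completed fails the run):
1. the catch has let go and the spring alone has set the wide door ajar (0.35 to 0.9 rad), with the fingers off the cupboard (value of joint wide_door between 0.35 and 0.9 rad and contact force between the fingers and wide below 0.1 N), for 0.2 s.
2. the wide door has been pushed wide open (over 1.25 rad) (value of joint wide_door above 1.25 rad), for 0.1 s.
At the end, for the whole second after the job is handed in: the wide door stands open by more than 1.25 rad (72 degrees) and at rest, the narrow door is shut (under 0.06 rad), and no loose thing on the table or cupboards has moved 30 mm or more from its place (value of joint wide_door above 1.25 rad and velocity of joint wide_door between -0.1 and 0.1 rad/s and value of joint narrow_door below 0.06 rad and distance of each of yellow_tub, brown_basket, blue_box, glue, loupe, envelopes, tweezers from where it was at the start of the episode below 0.03 m); the robot touches nothing.
It fails at once if the wide door is taken between the fingers (contact force between the fingers and wide above 0.3 N and x of the grasp point in the frame of wide_door_mid between -0.006 and 0.006 m and y of the grasp point in the frame of wide_door_mid between -0.082 and 0.082 m and z of the grasp point in the frame of wide_door_mid between -0.077 and 0.075 m).
It fails at once if the narrow cupboard's door springs open (value of joint narrow_door above 0.1 rad).
It fails at once if a loose thing on the table or cupboards is moved 30 mm or more, lifted or carried off (distance of any of yellow_tub, brown_basket, blue_box, glue, loupe, envelopes, tweezers from where it was at the start of the episode above 0.03 m).
It also fails if it takes over 51 s, if anything falls off the work surface, if the arm or the gripper's body presses on something with over 40 N, if the wrist force passes 120 N, or if a joint passes its speed limit or range.

ROBOT

A 6-joint arm with a two-finger parallel gripper is mounted at the origin on the work surface. World frame = base frame: x ahead of the robot, y to its left, z up, the work surface at z = 0. Lengths are in m, angles in rad, forces in N, time in s.
With the tool pointing down it reaches from about 0.425 to 0.925 m from the base axis. Payload 12.5 kg.
Tool frame: the origin (TCP) lies between the finger pads; the fingertips stand 19 mm ahead of it and the grasp point (between the pads) is the TCP; z points along the fingers, y is the line along which they close (so a half turn about z gives the same grasp; the last joint's range is limited). The gripper opens to 85 mm and grips with 20 to 120 N. Pads are 22 mm wide; open, the fingers measure 114 mm over their backs; the gripper's body (76 mm by 85 mm) begins 54 mm behind the grasp point. The pads swing forward as they close: fully open they stand 13 mm farther back than shut.
Start: joints at [1.177, 0.491, 1.559, -0, 1.092, -0.106], TCP at [0.177, 0.599, 0.25] pointing down, gripper open.
Joint ranges: [-3.1, 3.1], [-0.84, 2.19], [0.05, 2.79], [-1.13, 4.28], [0.06, 2.93], [-2.69, 2.69]. Speed limits (rad/s): [2.22, 2.22, 2.79, 3.14, 3.14, 3.14].

INTERFACE

Orientations are given as [roll, pitch, yaw] about the fixed x, y, z axes, in that order (R = Rz(yaw) Ry(pitch) Rx(roll)).
In Python, from workcell import * gives the robot as it stands. The module is installed in compiled form; this text tells all that it offers.
- The arm moves only by the tool drive_tool, never from a script. Its arguments are lists of equal length, an entry for each row: "twist": the turn, a rotation vector about the tool's x, y, z in units of 180 degrees (1.0 is 180 degrees), a list of three; "linear": the shift along the tool's x, y, z in units of 0.4 m (1.0 is 0.4 m), a list of three; "hand": the closure, from -1 (fully open) to 1 (shut), so that 0 is half open. In form: {"twist": [[wx, wy, wz], ...], "linear": [[tx, ty, tz], ...], "hand": [hand, ...]}. A call has 1 to 8 rows; each row shifts and turns the commanded pose from where the row before left it, along the tool's axes as they then stand; what a row does not reach is not made up. A row lasts 1/8 s, in which the tool goes at most 62.5 mm and 10.7 degrees, less where a joint would pass 70% of its speed; a pose out of reach is approached as far as the arm can. A call with a number of a shift or a turn outside -1 to 1 is refused whole. A call with a gripper value outside its range is refused whole. The fingers move at their own pace and stop on an object; the grip force is fixed at half the most. Time passes only in rows, so rows that do not move let the fingers close. It gives the time, the measured TCP pose, the force, the opening and the grip force at its end, in the units of the state.
- get_state(): the state, without advancing time (a new reading comes with each control period).
- capture(name): name is "side" or "top"; returns a dict with "image" (420x560x3 uint8, red, green, blue), "range_z" (420x560 float32, m along the optical axis (not along the pixel's ray), 0 where there is no reading), "camera_matrix" (3x3 intrinsics, pixels), "k1" (the pictures are not rectified: a ray, as slopes to the right and down, at radius r is drawn at 1 + k1 r^2 times it, then the intrinsics apply), "T" (4x4, takes a point from camera to world coordinates). Camera axes: x right, y up, looking along -z (the intrinsics and any distortion apply to the point x, -y, -z); pixel columns grow to the right and rows downward; lengths in m; the calibration is good to about 2 mm. A picture is of the moment at which its call begins.
- finish_job(): hands the job in; it is judged then, once.
Trained networks look in a picture, given as the dict that the camera call returned (one of the last four; its "shot" number tells which), for a name from the list of things; names that differ only in an ending like _2 or _b are one class to them, and where a whole thing is asked for, a point or a joint stands for the part that bears it (a point fixed in the world has none). Each returns a list of dicts, best first, with "p" (0 to 1); they miss things now and then, are a little off and sometimes report something else, mostly with a low value. They report only what shows in the picture. A call takes as long as a camera call. They do not tell look-alikes from the thing itself.
- spot_in(picture, thing): "box" ([left, top, right, bottom] in pixels, round what is visible of it).
- masks_of(picture, thing): "mask" (420x560 bool, what is visible of it) and "box" ([left, top, right, bottom] in pixels, round what is visible of it).
The state is a dict: "t": time; "qpos": joint angles; "dq": joint speeds; "effort": joint torques, N m; "tool_pos": TCP position; "tool_rot": TCP orientation; "wrist_force": force on the tool from outside, world axes, zero at the start; "torque": the same for the moment, N m; "gripper_width": opening from 0.0 (shut) to 1.0 (fully open); "grip_force": force on a finger pad.
Only numpy, scipy, OpenCV 4.12 (cv2) and the standard library are available. Lean on these libraries where they do the work, as an engineer would, in place of code of your own. Each camera call takes 0.05 s, during which the arm holds its last target. There are 200 camera calls.

## Working session

There is one attempt and no reset: what is moved stays moved. The work goes in short steps, Python scripts to look and compute and a tool call to move; the robot and the scene stay as the last step left them, time stands still between calls to the robot, and variables do not carry over. Pictures are saved under pics/ and viewed, at most 10 in all, crops included, and the job is handed in when it is done.

Besides the shell and the picture viewer there is one more tool, called after "Emit:" as name(argument=value, ...) on one line, values as JSON. drive_tool: Moves the arm, as the interface text tells. Its arguments: {"type":"object","properties":{"twist":{"type":"array"},"linear":{"type":"array"},"hand":{"type":"array"}},"required":["twist","linear","hand"]}

```bash
mkdir -p pics; cat > h.py <<'E'
from workcell import *
import numpy as np, cv2
def pts(c):
    d=c["range_z"];K=c["camera_matrix"];k1=c["k1"];v,u=np.mgrid[0:420,0:560]
    xd=(u-K[0,2])/K[0,0];yd=(v-K[1,2])/K[1,1];x,y=xd.copy(),yd.copy()
    for _ in range(8):
        f=1+k1*(x*x+y*y);x,y=xd/f,yd/f
    P=np.stack([x*d,-y*d,-d],-1)@c["T"][:3,:3].T+c["T"][:3,3]
    P[d==0]=np.nan
    return P
E
python3 - <<'E'
from h import *
s=get_state();print(s)
for n in("side","top"):
    c=capture(n);cv2.imwrite(f"pics/{n}0.png",c["image"][:,:,::-1]);np.savez(f"/tmp/{n}.npz",P=pts(c),im=c["image"])
    print(n,c["T"].round(3).tolist(),c["camera_matrix"].tolist(),c["k1"])
    P=pts(c)
    for t in("wide","wide_door","narrow","yellow_tub","glue","envelopes","blue_box","loupe","brown_basket","tweezers"):
        for m in masks_of(c,t)[:3]:
            print(t,round(m["p"],2),[int(b) for b in m["box"]],np.nanmedian(P[m["mask"]],0).round(3))
E
```

```text
{'t': 0.0, 'qpos': array([ 1.17737960e+00,  4.91554773e-01,  1.55942922e+00, -5.08314491e-05,
        1.09168561e+00, -1.05612070e-01]), 'dq': array([ 5.42072851e-04,  2.43458518e-04,  4.17143548e-04,  4.04604947e-05,
        6.65083428e-04, -5.99707166e-04]), 'effort': array([-4.63539720e-03, -6.18444371e+01, -2.61596435e+01, -2.74008753e-04,
        4.09175307e-03, -3.60116417e-06]), 'tool_pos': array([0.17732619, 0.59911525, 0.24973767]), 'tool_rot': array([-3.14051696e+00, -6.86954530e-05,  2.85381142e+00]), 'wrist_force': array([-0.60874251, -0.50686419,  0.60612148]), 'torque': array([ 0.02347737, -0.0021647 ,  0.00478504]), 'grip_force': 0.0, 'gripper_width': 1.0012356244161427}
side [[0.817, -0.545, 0.186, 0.786], [0.576, 0.77, -0.273, -0.475], [0.006, 0.33, 0.944, 1.557], [0.0, 0.0, 0.0, 1.0]] [[398.84871109944675, 0.0, 277.2118340549726], [0.0, 398.84871109944675, 205.71832726213603], [0.0, 0.0, 1.0]] -0.06504974745560009
wide 0.88 [316, 148, 381, 214] [0.644 0.14  0.158]
wide_door 0.78 [312, 145, 345, 194] [0.583 0.165 0.155]
narrow 0.74 [109, 266, 182, 314] [ 0.328 -0.589
[... 911 characters left out ...]
[0.63  0.185 0.159]
wide_door 0.68 [178, 188, 239, 198] [0.574 0.188 0.151]
wide_door 0.53 [321, 117, 364, 192] [ 0.667 -0.201  0.159]
narrow 0.81 [319, 118, 364, 190] [ 0.668 -0.201  0.159]
narrow 0.79 [254, 223, 301, 287] [ 0.393 -0.008  0.16 ]
narrow 0.75 [446, 242, 518, 318] [ 0.307 -0.569  0.159]
yellow_tub 0.69 [327, 203, 360, 233] [ 0.494 -0.21   0.039]
glue 0.55 [157, 150, 173, 165] [0.69  0.315 0.077]
envelopes 0.89 [179, 130, 226, 156] [0.708 0.194 0.176]
blue_box 0.56 [102, 202, 143, 247] [0.493 0.458 0.05 ]
loupe 0.51 [333, 124, 349, 140] [ 0.731 -0.193  0.199]
brown_basket 0.72 [402, 206, 437, 246] [ 0.47  -0.445  0.038]
brown_basket 0.41 [176, 188, 240, 198] [0.573 0.182 0.151]
```

```bash
python3 - <<'E'
import cv2,numpy as np
a=cv2.imread("pics/top0.png");cv2.imwrite("pics/top_a.png",cv2.resize(a,(800,600)))
b=cv2.imread("pics/side0.png");cv2.imwrite("pics/side_a.png",cv2.resize(b,(800,600)))
d=np.load("/tmp/top.npz");P=d["P"];im=d["im"].astype(int)
# top surfaces at cupboard height near wide
def rect(sel):
    q=P[sel][:,:2].astype(np.float32);r=cv2.minAreaRect(q);return r,cv2.boxPoints(r).round(4).tolist(),len(q)
X,Y,Z=P[...,0],P[...,1],P[...,2]
reg=(X>.5)&(X<.85)&(Y>.05)&(Y<.32)
print(rect(reg&(Z>.135)&(Z<.2)))
white=im.min(-1)>190
print("door",rect(reg&(Z>.14)&(Z<.17)&white&(X<.62)))
for u in (185,195,205,215,225,233):
    print(u,[(round(float(X[v,u]),3),round(float(Y[v,u]),3),round(float(Z[v,u]),3),im[v,u].tolist()) for v in range(180,204,2)][2:])
E
```

```text
(((0.6610408425331116, 0.1985134333372116), (0.18371360003948212, 0.18086707592010498), 2.716351270675659), [[0.5649999976158142, 0.28450000286102295], [0.5735999941825867, 0.10379999876022339], [0.757099986076355, 0.11249999701976776], [0.7484999895095825, 0.29319998621940613]], 3885)
door (((0.0, 0.0), (0.0, 0.0), 0.0), [[0.0, 0.0], [0.0, 0.0], [0.0, 0.0], [0.0, 0.0]], 0)
185 [(0.599, 0.246, 0.162, [163, 129, 86]), (0.594, 0.246, 0.16, [166, 134, 89]), (0.599, 0.266, 0.064, [118, 98, 68]), (0.583, 0.248, 0.153, [138, 135, 122]), (0.578, 0.248, 0.154, [181, 180, 167]), (0.572, 0.247, 0.158, [177, 177, 165]), (0.567, 0.25, 0.144, [126, 125, 114]), (0.567, 0.263, 0.082, [101, 97, 86]), (0.567, 0.275, 0.022, [124, 106, 84]), (0.562, 0.279, 0.002, [162, 130, 88])]
195 [(0.599, 0.218, 0.161, [165, 131, 86]), (0.593, 0.218, 0.161, [158, 128, 83]), (0.605, 0.245, 0.01, [113, 94, 70]), (0.583, 0.22, 0.152, [164, 162, 148]), (0.576, 0.219, 0.159, [184, 184, 171]), (0.571, 0.219, 0.158, [162, 161, 149]), (0.568, 0.225, 0.127, [102, 99, 88]), (0.568, 0.236, 0.066, [98, 94, 84]), (0.568, 0.247,
[... 927 characters left out ...]
0.586, 0.134, 0.159, [165, 165, 152]), (0.58, 0.135, 0.154, [179, 178, 163]), (0.575, 0.135, 0.154, [158, 158, 148]), (0.573, 0.14, 0.112, [98, 93, 84]), (0.573, 0.147, 0.058, [101, 95, 85]), (0.572, 0.154, -0.001, [141, 115, 85]), (0.565, 0.154, 0.003, [164, 131, 92]), (0.559, 0.154, -0.0, [162, 126, 85])]
233 [(0.597, 0.112, 0.154, [119, 93, 62]), (0.597, 0.117, 0.108, [121, 114, 96]), (0.585, 0.112, 0.155, [170, 169, 156]), (0.58, 0.112, 0.156, [171, 172, 158]), (0.575, 0.113, 0.148, [125, 123, 111]), (0.574, 0.118, 0.102, [93, 90, 80]), (0.574, 0.125, 0.04, [104, 98, 82]), (0.572, 0.13, -0.005, [146, 119, 82]), (0.565, 0.129, 0.001, [160, 128, 85]), (0.559, 0.13, -0.004, [165, 133, 88])]
```

View pics/top_a.png

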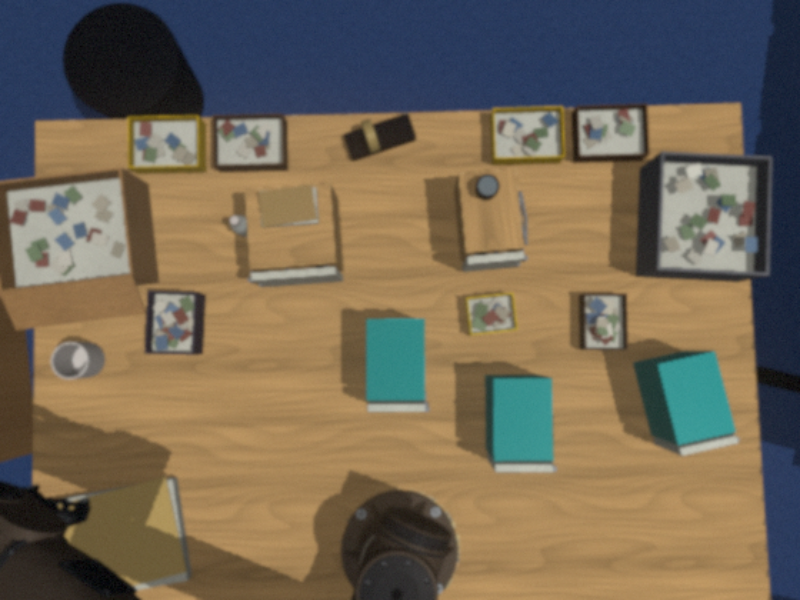

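View pics/side_a.png

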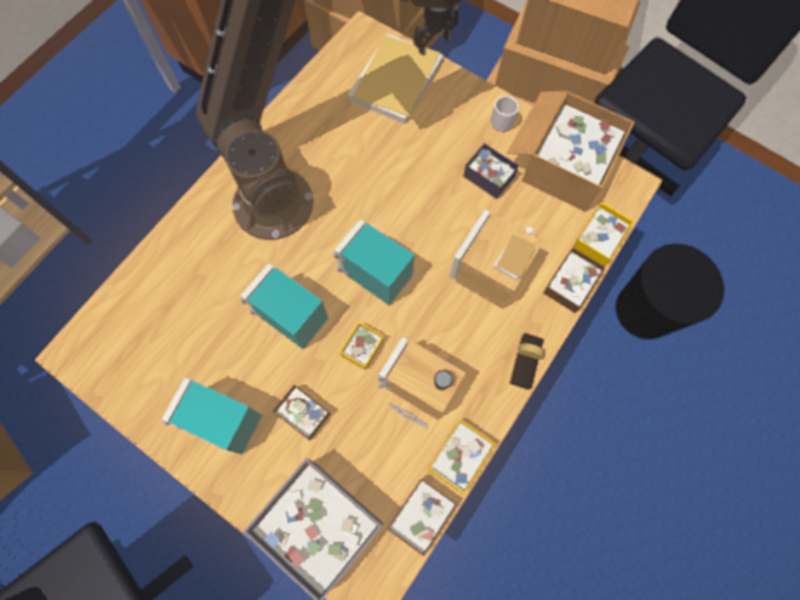

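Choice by the description, in 800x600 top-image pixels:
- **Wide:** wood at (292,235), door on the lower edge, envelopes on top.
- **Narrow:** wood at (492,215), loupe on top.
- **Decoys:** turquoise at (395,365), (520,420) and (690,400).

The wood one at (292,235) measures 170 mm wide, so that is the wide one. I'll check it in one close crop.

```bash
python3 - <<'E'
import cv2,numpy as np
a=cv2.imread("pics/top0.png")[110:220,140:280];cv2.imwrite("pics/crop1.png",cv2.resize(a,None,fx=4,fy=4))
d=np.load("/tmp/top.npz");P=d["P"];X,Y,Z=P[...,0],P[...,1],P[...,2]
s=(X>.55)&(X<.58)&(Y>.1)&(Y<.29)&(Z>.03)&(Z<.13)
print("face",np.polyfit(Y[s],X[s],1),s.sum())
d=np.load("/tmp/side.npz");P=d["P"];X,Y,Z=P[...,0],P[...,1],P[...,2]
s=(X>.5)&(X<.8)&(Y>.05)&(Y<.32)&(Z>.145)&(Z<.19)
print(cv2.boxPoints(cv2.minAreaRect(P[s][:,:2].astype(np.float32))))
s=(X>.25)&(X<.55)&(Y>-.12)&(Y<.09)&(Z>.145)&(Z<.19)
print("decoy",cv2.boxPoints(cv2.minAreaRect(P[s][:,:2].astype(np.float32))))
E
```

```text
face [-0.04923514  0.58004098] 216
[[0.56763655 0.2794312 ]
 [0.5757784  0.10413895]
 [0.754865   0.11245707]
 [0.7467231  0.28774932]]
decoy [[ 0.30141616 -0.06974439]
 [ 0.48514032 -0.07272292]
 [ 0.4871806   0.05312633]
 [ 0.30345643  0.05610486]]
```

View pics/crop1.png

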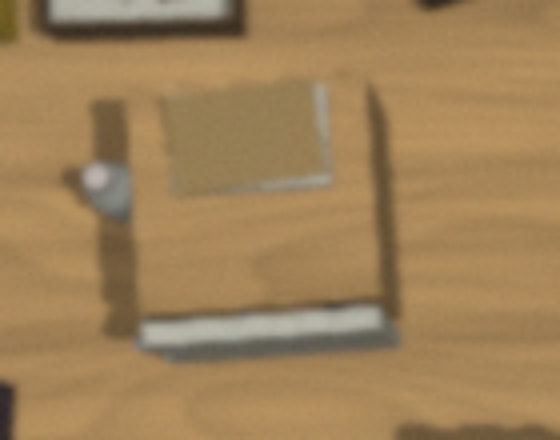

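Emit:
drive_tool(twist=[[0,0,-0.054],[0,0,-0.054],[0,0,0],[0,0,0],[0,0,0],[0,0,0]], linear=[[0,0,0],[0,0,0],[-0.08,-0.118,0],[-0.08,-0.118,0],[-0.08,-0.118,0],[-0.08,-0.118,0]], hand=[1,1,1,1,1,1])

```text
t: 1.85
tool_pos: [0.3158, 0.4159, 0.2505]
tool_rot: [3.141, 0.0, -3.09]
wrist_force: [0.6, 1.1, 0.6]
gripper_width: 0.001
grip_force: 0.0
```

The crop shows the wide cupboard: white door along (140–395, 320), glue on its left at (105,185), envelopes at (250,140).

Emit:
drive_tool(twist=[[0,0,0],[0,0,0],[0,0,0],[0,0,0],[0,0,0],[0,0,0]], linear=[[-0.08,-0.118,0],[-0.08,-0.118,0],[-0.08,-0.118,0],[-0.08,-0.118,0],[-0.08,-0.118,0],[-0.08,-0.118,0]], hand=[1,1,1,1,1,1])

```text
t: 2.6
tool_pos: [0.5223, 0.1427, 0.2505]
tool_rot: [3.141, 0.001, -3.09]
wrist_force: [0.9, 0.5, -0.3]
gripper_width: -0.002
grip_force: 0.0
```

Emit:
drive_tool(twist=[[0,0,0],[0,0,0],[0,0,0],[0,0,0]], linear=[[0,0,0.104],[0,0,0.104],[0,0,0.104],[0,0,0]], hand=[1,1,1,1])

```text
t: 3.1
tool_pos: [0.5202, 0.1442, 0.1235]
tool_rot: [-3.141, -0.005, -3.09]
wrist_force: [0.5, -0.0, 0.1]
gripper_width: 0.003
grip_force: 0.0
```

Emit:
drive_tool(twist=[[0,0,0],[0,0,0],[0,0,0]], linear=[[-0.045,0,0],[-0.04,0,0],[0,0,0]], hand=[1,1,1])

```text
t: 3.48
tool_pos: [0.5563, 0.1463, 0.1272]
tool_rot: [3.141, 0.003, -3.09]
wrist_force: [-0.2, -0.2, -0.4]
gripper_width: 0.002
grip_force: 0.0
```

Emit:
drive_tool(twist=[[0,0,0],[0,0,0]], linear=[[-0.01,0,0],[0,0,0]], hand=[1,1])

```text
t: 3.72
tool_pos: [0.5591, 0.1464, 0.126]
tool_rot: [3.141, 0.001, -3.09]
wrist_force: [0.1, -0.4, -0.1]
gripper_width: -0.001
grip_force: 0.0
```

Emit:
drive_tool(twist=[[0,0,0],[0,0,0]], linear=[[-0.008,0,0],[0,0,0]], hand=[1,1])

```text
t: 3.98
tool_pos: [0.5621, 0.1465, 0.1255]
tool_rot: [3.142, -0.001, -3.09]
wrist_force: [-2.6, -0.3, 0.3]
gripper_width: 0.001
grip_force: 0.0
```

Emit:
drive_tool(twist=[[0,0,0],[0,0,0]], linear=[[-0.006,0,0],[0,0,0]], hand=[1,1])

```text
t: 4.22
tool_pos: [0.5642, 0.1467, 0.1252]
tool_rot: [-3.142, -0.002, -3.09]
wrist_force: [-5.3, 1.0, 0.5]
gripper_width: -0.001
grip_force: 0.0
```

Emit:
drive_tool(twist=[[0,0,0],[0,0,0]], linear=[[-0.005,0,0],[0,0,0]], hand=[1,1])

```text
t: 4.47
tool_pos: [0.5645, 0.1467, 0.1251]
tool_rot: [-3.141, -0.006, -3.089]
wrist_force: [-15.2, -1.6, 6.3]
gripper_width: 0.002
grip_force: 0.0
```

Emit:
drive_tool(twist=[[0,0,0],[0,0,0],[0,0,0],[0,0,0],[0,0,0],[0,0,0],[0,0,0],[0,0,0]], linear=[[0.13,0,0],[0.13,0,0],[0.1,0,0],[0,0,0],[0,0,0],[0,0,0],[0,0,0],[0,0,0]], hand=[1,1,1,1,1,1,1,1])

```text
t: 5.48
tool_pos: [0.4232, 0.1393, 0.1254]
tool_rot: [3.142, -0.0, -3.09]
wrist_force: [1.2, 0.2, -0.5]
gripper_width: 0.002
grip_force: 0.0
```

```bash
python3 - <<'E'
from h import *
c=capture("top");P=pts(c);im=c["image"];cv2.imwrite("pics/t1.png",cv2.resize(im[90:320,130:330,::-1],None,fx=3,fy=2.6))
H=np.array([.574,.277]);x=np.array([np.cos(.05),np.sin(.05)]);y=np.array([-x[1],x[0]])
q=P[...,:2]-H;cx=q@x;cy=q@y
s=(P[...,2]>.14)&(P[...,2]<.165)&(cx<-.005)&(cx>-.2)&(cy<.02)&(cy>-.2)
r=np.hypot(cx,cy);a=np.arctan2(-cx,-cy)
s&=(r>.06)&(r<.185)
print(s.sum(),np.nanmedian(a[s]),np.percentile(a[s],[5,25,75,95]),r[s].max());print(get_state()["tool_pos"])
E
```

```text
225 0.4929713943296683 [0.41654735 0.45928607 0.52791442 0.56013988] 0.1707647673030332
[0.42316111 0.13933549 0.12540037]
```

View pics/t1.png

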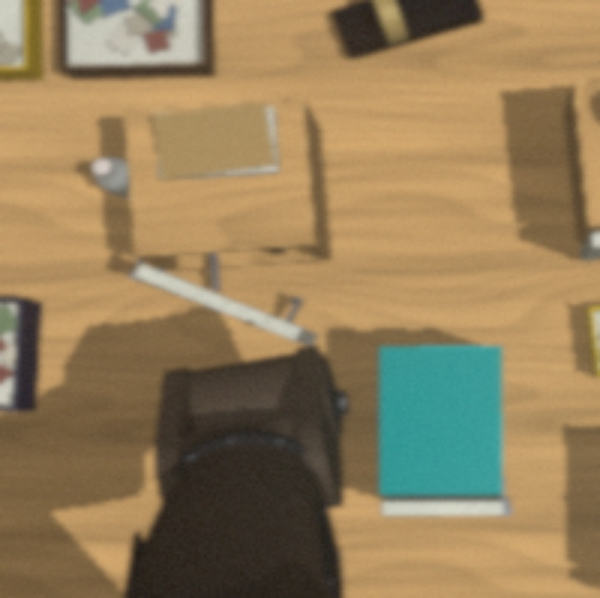

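The door is ajar at about 0.49 rad, running from (140,268) to (310,338) in the picture. The gripper is off it. I'll go over the top and down behind the free edge.

Emit:
drive_tool(twist=[[0,0,0],[0,0,0],[0,0,0],[0,0,0],[0,0,0],[0,0,0],[0,0,0]], linear=[[0,0,-0.1],[0,0,-0.1],[0,0,0],[-0.1025,-0.021,0],[-0.1025,-0.021,0],[-0.1025,-0.021,0],[0,0,0]], hand=[1,1,1,1,1,1,1])

```text
t: 6.4
tool_pos: [0.5488, 0.1199, 0.2038]
tool_rot: [-3.142, -0.001, -3.091]
wrist_force: [0.3, -0.5, 0.6]
gripper_width: 0.003
grip_force: 0.0
```

Emit:
drive_tool(twist=[[0,0,0],[0,0,0],[0,0,0],[0,0,0]], linear=[[0,0,0.07],[0,0,0.07],[0,0,0.06],[0,0,0]], hand=[1,1,1,1])

```text
t: 6.9
tool_pos: [0.5455, 0.1205, 0.1236]
tool_rot: [-3.141, -0.004, -3.09]
wrist_force: [0.3, -0.0, -0.9]
gripper_width: -0.003
grip_force: 0.0
```

Emit:
drive_tool(twist=[[0,0,0],[0,0,0],[0,0,0],[0,0,0],[0,0,0],[0,0,0],[0,0,0],[0,0,0]], linear=[[0.023,0.017,0],[0.023,0.017,0],[0.023,0.017,0],[0.023,0.017,0],[0.019,0.019,0],[0.019,0.019,0],[0.019,0.019,0],[0.019,0.019,0]], hand=[1,1,1,1,1,1,1,1])

```text
t: 7.9
tool_pos: [0.4765, 0.1751, 0.1255]
tool_rot: [3.142, -0.0, -3.09]
wrist_force: [-0.2, 0.1, -0.6]
gripper_width: 0.001
grip_force: 0.0
```

Emit:
drive_tool(twist=[[0,0,0],[0,0,0],[0,0,0],[0,0,0],[0,0,0],[0,0,0],[0,0,0],[0,0,0]], linear=[[0.013,0.023,0],[0.013,0.023,0],[0.013,0.023,0],[0.013,0.023,0],[0.008,0.024,0],[0.008,0.024,0],[0.008,0.024,0],[0.008,0.024,0]], hand=[1,1,1,1,1,1,1,1])

```text
t: 8.9
tool_pos: [0.4394, 0.2486, 0.1254]
tool_rot: [3.142, -0.0, -3.09]
wrist_force: [-0.0, -1.1, 0.4]
gripper_width: -0.001
grip_force: 0.0
```

Emit:
drive_tool(twist=[[0,0,0],[0,0,0],[0,0,0],[0,0,0],[0,0,0],[0,0,0],[0,0,0]], linear=[[0,0,0],[0,-0.05,0],[0,-0.1,0],[0,0,-0.1],[0,0,-0.1],[0,0,-0.1],[0,0,0]], hand=[1,1,1,1,1,1,1])

```text
t: 9.78
tool_pos: [0.4435, 0.1881, 0.2479]
tool_rot: [3.14, 0.005, -3.09]
wrist_force: [-0.0, 0.2, -0.4]
gripper_width: 0.004
grip_force: 0.0
```

```bash
python3 - <<'E'
from h import *
for n in("top","side"):
    c=capture(n);P=pts(c)
    if n=="side": cv2.imwrite("pics/s2.png",cv2.resize(c["image"][60:340,150:450,::-1],None,fx=2.1,fy=2.1))
    H=np.array([.574,.277]);x=np.array([np.cos(.05),np.sin(.05)]);y=np.array([-x[1],x[0]])
    q=P[...,:2]-H;cx=q@x;cy=q@y
    s=(P[...,2]>.1)&(P[...,2]<.165)&(cx<-.005)&(cx>-.2)&(cy<.08)&(cy>-.2)
    r=np.hypot(cx,cy);a=np.arctan2(-cx,-cy);s&=(r>.06)&(r<.185)
    print(n,s.sum(),np.percentile(a[s],[5,25,50,75,95]) if s.any() else 0)
    for t in("yellow_tub","glue","envelopes","blue_box","loupe","brown_basket","tweezers"):
        for m in masks_of(c,t)[:1]: print(t,round(m["p"],2),[int(b) for b in m["box"]],np.nanmedian(P[m["mask"]],0).round(3))
print(get_state()["tool_pos"],get_state()["t"])
E
```

```text
top 53 [1.61104611 1.62690023 1.70018331 1.78013238 1.84689868]
yellow_tub 0.77 [326, 205, 360, 233] [ 0.493 -0.21   0.037]
glue 0.6 [157, 152, 172, 167] [0.69  0.314 0.08 ]
envelopes 0.88 [178, 132, 226, 157] [0.707 0.194 0.176]
blue_box 0.76 [100, 204, 142, 246] [0.493 0.458 0.05 ]
brown_basket 0.83 [405, 203, 440, 244] [ 0.471 -0.444  0.037]
tweezers 0.6 [362, 133, 366, 172] [ 0.672 -0.294  0.007]
side 225 [1.6320464  1.66946725 1.69094622 1.72076315 1.80654457]
yellow_tub 0.88 [238, 225, 271, 258] [ 0.497 -0.21   0.038]
glue 0.65 [345, 165, 376, 195] [0.709 0.191 0.176]
envelopes 0.75 [344, 163, 374, 198] [0.709 0.19  0.176]
blue_box 0.74 [323, 97, 360, 138] [0.493 0.453 0.051]
loupe 0.6 [307, 258, 316, 272] [ 0.737 -0.194  0.199]
brown_basket 0.68 [192, 269, 230, 307] [ 0.474 -0.45   0.036]
[0.44270486 0.1880195  0.24548009] 10.575
```

View pics/s2.png

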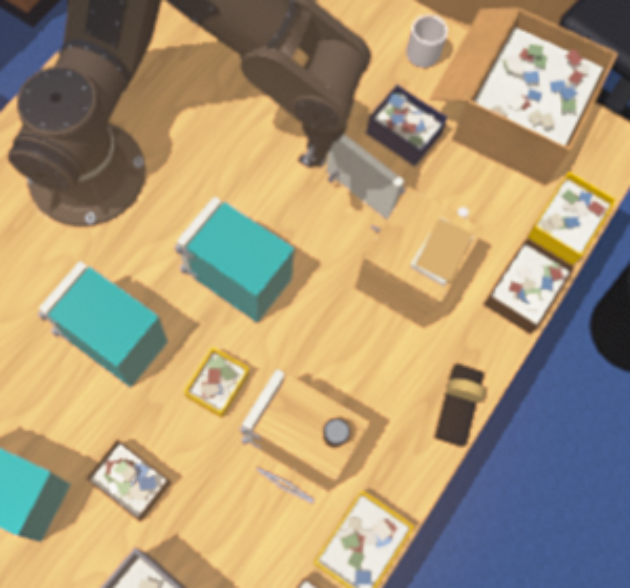

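The picture shows the wide door standing square at (365,175), the narrow cupboard shut at (315,425), and nothing else moved. The gripper is clear.

```bash
python3 -c "
from workcell import *
print(finish_job())"
```

```text
the job is handed in; nothing more can be done
None
```

The wide cupboard's door is pushed open to about 1.6–1.7 rad, slightly past square. The narrow cupboard stayed shut, the loose things are where they were, and the job is handed in; no verdict came back.

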